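# Switch off the micromotor box and pop its battery hatch

## Task

The cells in the micromotor's control box are to be changed next: with the fingertips, gripping and lifting nothing, press the raised end of the power rocker down so that the box is off, and only then press the smaller hatch (the battery hatch, beside the rocker) once by its ribbed pad and let go, so that it springs up and stays open. Do not push it down again; leave the wider collet hatch shut and the tools round about where they are, and finish with the hand clear.

Things in the scene. Friction and masses are not known exactly. Their poses are not given: they have to be found in the camera images.
- control_box: Control box of a cordless micromotor, off-white over dark grey, 150 (x) x 220 (y) x 70 mm, fixed. Origin: centre of its underside, on the bench; x points from its sloped front panel to its back, y to its left, z up. On the flat deck, 70 mm above the bench, from its right (-y): power rocker, battery hatch, collet hatch. The hatches stand 9 mm proud of the deck, 11 mm apart; 18 mm from rocker to hatch.
- power_rocker (a joint): Black power rocker with a V-shaped top, 24 mm wide (box's y), 48 mm long (box's x), pivot 4 mm above the deck, along the box's y. 0 = on (front end raised, to about 94 mm above the bench), 0.44 rad = off (front end down). It snaps over at half travel and stays; takes about 4 N at rocker_off_end.
- rocker_off_end (a point): Point on the top of the rocker's raised front half, 17 mm in front of its pivot, mid-width: 90 mm above the bench while on, 82.5 mm when off (that half of the top is then level). Pressing here straight down to about 80 mm switches the box off.
- battery_hatch (a joint): Battery hatch, 62 (box's x) x 58 mm raised lid beside the rocker, hinged along its rear edge (36 mm behind the box's centre, 73 mm up). rad: 0 to 0.02 = shut, latched; negative = pressed in (stop -0.085); 1.2 = fully open (stop). Push-push latch: pressed past about -0.035 and let go, it springs open in about 0.5 s and stays; a short press does nothing, a second press latches it shut.
- battery_hatch_pad (a point): Middle of the ribbed pad on top of the battery hatch, 14 mm behind its free (front) edge and 48 mm in front of its hinge; 79 mm above the bench while shut. A full press is 4 mm down and takes about 2 N. The point moves with the hatch.
- collet_hatch (a joint): The wider neighbour (62 x 86 mm), same latch, over the collet tray, to the left of the battery hatch. 0 to 0.02 = shut, to stay shut.
- felt_stick: White felt work stick, 17 x 105 x 12 mm, lying across the rear strip of the box's deck, behind the hatches; origin at the centre of its underside.
- bur_box: Small clear box of burs, 28 x 30 x 48 mm, standing to the right of the control box; origin at the centre of its underside.
- borax_dish: White dish, 72 mm across, 18 mm high, left of the control box; origin at the centre of its underside.
- scriber: Brass scriber, 9 x 150 x 9 mm, lying in front of the control box; origin at the centre of its underside.
- caliper: Slide caliper, 56 x 200 x 13 mm, lying at the front left of the bench; origin at the centre of its underside.
- shears: Black-handled tin snips, 44 x 123 x 9 mm, lying at the right; origin at the centre of its underside.
- solder_tin: Round tin, 57 mm across, 28 mm high, at the right; origin at the centre of its underside.
- needle_file: Needle file with dipped handle, 8 x 173 x 8 mm, lying at the front left; origin at the centre of its underside.

How it is judged:
By the outcome, as a careful person would: the job done as asked, in the order asked, and still so for the second after the job is handed in, with the robot touching nothing.
It also fails if it takes over 35 s, if anything falls off the work surface, if the arm or the gripper's body presses on something with over 40 N, if the wrist force passes 120 N, or if a joint passes its speed limit or range.

## Robot

A 6-joint arm with a two-finger parallel gripper is mounted at the origin on a cart in front of the work surface, level with it; the furniture and walls round the work are solid. World frame = base frame: x ahead of the robot, y to its left, z up, the work surface at z = 0. Lengths are in m, angles in degrees, forces in N, time in s.
With the tool pointing down it reaches from about 0.275 to 0.825 m from the base axis. Payload 5.2 kg.
Tool frame: the origin (TCP) lies at the centre of the arm's flange, where the gripper is bolted on; the fingertips stand 186 mm ahead of it and the grasp point (between the pads) lies 167 mm ahead of it; x points along the fingers, y is the direction in which the jaws open and shut, and the axes are right-handed (so a half turn about x gives the same grasp; the last joint's range is limited). The gripper opens to 93 mm and grips with 3 to 60 N. Pads are 15 mm wide; open, the fingers measure 128 mm over their backs; the gripper's body (75 mm by 188 mm) begins 65 mm behind the grasp point.
Start: joints at [60, 14.817, 87.949, -0, 77.235, -11.62], TCP at [0.173, 0.522, 0.405] pointing down, gripper open.
Joint ranges: [-179.93, 179.93], [-52.35, 119.4], [10.71, 147.94], [-69.91, 249.91], [12.55, 155.21], [-178.61, 178.61]. Speed limits (degrees/s): [147.25, 147.25, 180, 180, 180, 180].

## Interface

Orientations are given as [roll, pitch, yaw] about the fixed x, y, z axes, in that order (R = Rz(yaw) Ry(pitch) Rx(roll)).
In Python, from workcell import manip gives the robot as it stands.
- The arm moves only by the tool carry_out, never from a script. Its argument "commands" is a list of rows, each a list of 7 numbers: the shift along the tool's x, y, z in units of 40 mm (1.0 is 40 mm), then the turn, a rotation vector about the tool's x, y, z in units of 6 degrees (1.0 is 6 degrees), then the finger opening in mm, from 0 to 93. A call has 1 to 10 rows; each row shifts and turns the commanded pose from where the row before left it, along the tool's axes as they then stand; what a row does not reach is not made up. A row lasts 1/10 s, in which the tool goes at most 50 mm and 8.59 degrees, less where a joint would pass 70% of its speed; a pose out of reach is approached as far as the arm can. A call is refused whole if a number of a shift passes 1 or a number of a turn 1, either way. A call with a gripper value outside its range is refused whole. The fingers move at their own pace and stop on an object; "newtons" is the grip in N (left out, the last holds). Time passes only in rows, so rows that do not move let the fingers close. It gives the time, the measured TCP pose, the force and the opening at its end, in the units of the state.
- manip.get_state(): the state, without advancing time (a new reading comes with each control period).
- manip.get_image(name): name is "scene" or "side" or "wrist"; returns a dict with "pixels" (480x640x3 uint8, blue, green, red), "vertical_fov" (degrees; the focal length in pixels is half the picture's height over the tangent of half this angle, whatever the lens; pixels are square), "cx", "cy" (the principal point, pixels), "xyz" and "orientation" of the camera in the world. Camera axes: x right, y up, looking along -z (the intrinsics and any distortion apply to the point x, -y, -z); pixel columns grow to the right and rows downward; lengths in m; the calibration is good to about 2 mm. A picture is of the moment at which its call begins. There is no depth.
- manip.close_job(): hands the job in, once; it reports no verdict.
Trained networks look in the newest picture that a camera, given by its name, has taken for a name from the list of things; names that differ only in an ending like _2 or _b are one class to them, and where a whole thing is asked for, a point or a joint stands for the part that bears it (a point fixed in the world has none). Each returns a list of dicts, best first, with "conf" (0 to 1); they miss things now and then, are a little off and sometimes report something else, mostly with a low value. They report only what shows in the picture. A call takes as long as a camera call.
- manip.recognise(camera, query): "position" ([column, row] as shares, 0 to 1, of the picture: columns of its width, rows of its height, amid what is visible of it).
- manip.masks_of(camera, query): "region" (480x640 bool, what is visible of it) and "position" ([column, row] as shares, 0 to 1, of the picture: columns of its width, rows of its height, amid what is visible of it).
- manip.mark_of(camera, query): "position" ([column, row] as shares, 0 to 1, of the picture: columns of its width, rows of its height: a listed point, or the origin of a listed thing).
The state is a dict: "t": time; "joint_positions": joint angles; "joint_velocities": joint speeds; "joint_torque": joint torques, N m; "tool_pos": TCP position; "ee_rot": TCP orientation; "force": force on the tool from outside, world axes, zero at the start; "moment": the same for the moment, N m; "gripper_width": finger opening in m.
Only numpy, scipy, OpenCV 4.12 (cv2) and the standard library are available. Lean on these libraries where they do the work, as an engineer would, in place of code of your own. Each camera call takes 0.05 s, during which the arm holds its last target.

## Working session

There is one attempt and no reset: what is moved stays moved. The work goes in short steps, Python scripts to look and compute and a tool call to move; the robot and the scene stay as the last step left them, time stands still between calls to the robot, and variables do not carry over. Pictures are saved under pics/ and viewed, and the job is handed in when it is done.

Besides the shell and the picture viewer there is one more tool, called after "Request:" as a command line: name --pt "numbers of a row" for each row, then --argument value for the rest. carry_out: Moves the arm, as the interface text tells. Its arguments: {"type":"object","properties":{"commands":{"type":"array","items":{"type":"array","items":{"type":"number"}}},"newtons":{"type":"number"}},"required":["commands"]}

```bash
mkdir -p pics; ls
python3 - <<'E'
from workcell import manip
import cv2
print(manip.get_state())
for n in ("scene","side","wrist"):
    im=manip.get_image(n); cv2.imwrite(f"pics/{n}0.png",im["pixels"])
    print(n,{k:v for k,v in im.items() if k!="pixels"})
    for q in ("control_box","power_rocker","rocker_off_end","battery_hatch_pad","battery_hatch","collet_hatch"):
        print(q,[(d["conf"],[round(d["position"][0]*640,1),round(d["position"][1]*480,1)]) for d in manip.mark_of(n,q)][:3])
E
```

```text
pics
{'t': 0.0, 'joint_positions': array([ 5.99997285e+01,  1.48591120e+01,  8.80129997e+01, -5.91077568e-04,
        7.72355399e+01, -1.16205265e+01]), 'joint_velocities': array([ 0.02593783,  0.08500399, -0.05809408,  0.18494488,  0.03534446,
       -0.00893316]), 'joint_torque': array([-9.79546530e-05, -4.37296772e+01, -2.84008867e+01,  7.17245322e-02,
        4.13264113e-02, -1.36861609e-04]), 'tool_pos': array([0.17329318, 0.52174386, 0.40390533]), 'ee_rot': array([-101.31384383,   89.89234683, -119.69345771]), 'force': array([ 0.23100153, -0.20301524,  0.18473432]), 'moment': array([0.02560705, 0.03550975, 0.00392973]), 'gripper_width': 0.09337109290673255}
scene {'vertical_fov': 57.05659052982015, 'cx': 321.8722151623334, 'cy': 232.12808467222865, 'xyz': array([-0.02556634, -0.75886693,  0.63155128]), 'orientation': array([ 61.29278814,  -0.68327097, -31.18807233])}
control_box [(0.95, [378.0, 269.7])]Traceback (most recent call last):
  File "<stdin>", line 8, in <module>
ValueError: it knows: battery_hatch_pad, borax_dish, bur_box, caliper, control_box, felt_stick, needle_file, rocker_off_end, scriber, shears, solder_tin
```

```bash
cat > h.py <<'E'
from workcell import manip
import cv2, numpy as np
from scipy.spatial.transform import Rotation as R
def cam(im):
    f=240/np.tan(np.radians(im["vertical_fov"]/2))
    return f,im["cx"],im["cy"],np.array(im["xyz"]),R.from_euler("xyz",im["orientation"],degrees=True)
def ray(im,px):
    f,cx,cy,o,r=cam(im)
    return o,r.apply([(px[0]-cx)/f,-(px[1]-cy)/f,-1])
def onz(im,px,z):
    o,d=ray(im,px); return o+d*(z-o[2])/d[2]
def proj(im,p):
    f,cx,cy,o,r=cam(im); c=r.inv().apply(np.atleast_2d(p)-o)
    return np.c_[cx+f*c[:,0]/-c[:,2], cy-f*c[:,1]/-c[:,2]]
Q={"control_box":0,"rocker_off_end":.09,"battery_hatch_pad":.079,"felt_stick":.07,"bur_box":0,"borax_dish":0,"scriber":0}
E
python3 - <<'E'
from h import *
for n in ("scene","side","wrist"):
    im=manip.get_image(n); cv2.imwrite(f"pics/{n}0.png",im["pixels"])
    print(n,{k:v for k,v in im.items() if k!="pixels"})
    for q,z in Q.items():
        for d in manip.mark_of(n,q)[:2]:
            p=np.array(d["position"])*[640,480]
            print(q,round(d["conf"],2),p.round(1),onz(im,p,z).round(4))
E
```

```text
scene {'vertical_fov': 57.05659052982015, 'cx': 321.8722151623334, 'cy': 232.12808467222865, 'xyz': array([-0.02556634, -0.75886693,  0.63155128]), 'orientation': array([ 61.29278814,  -0.68327097, -31.18807233])}
control_box 0.6 [378.9 271. ] [ 0.5974 -0.0275  0.    ]
rocker_off_end 0.55 [252.1 242.6] [0.3171 0.1233 0.09  ]
rocker_off_end 0.53 [389.6 256.9] [ 0.5665 -0.0974  0.09  ]
battery_hatch_pad 0.58 [381.5 250.4] [ 0.5803 -0.0506  0.079 ]
felt_stick 0.55 [401.4 238.4] [ 0.6723 -0.0171  0.07  ]
bur_box 0.53 [414.5 307.1] [ 0.5769 -0.1865  0.    ]
scriber 0.54 [334.9 265.6] [0.5133 0.0508 0.    ]
side {'vertical_fov': 51.7270250173562, 'cx': 317.5116598130003, 'cy': 238.17741234583107, 'xyz': array([0.78218696, 0.48451613, 1.07036895]), 'orientation': array([ 29.19858903,  -0.76736859, 146.98155942])}
control_box 0.76 [256.6 263.3] [ 0.6053 -0.0302  0.    ]
rocker_off_end 0.46 [252.5 210.3] [ 0.56   -0.1123  0.09  ]
battery_hatch_pad 0.87 [255.3 237.7] [ 0.5886 -0.0507  0.079 ]
felt_stick 0.63 [231.  262.9] [ 0.6648 -0.0284  0.07  ]
bur_box 0.63 [234.1 213.4] [ 0.5835 -0.1839  0.    ]
borax_dish 0.63 [259.8 330.2] [0.6819 0.119  0.    ]
scriber 0.45 [307.  266.3] [0.5076 0.042  0.    ]
wrist {'vertical_fov': 64.8786479388033, 'cx': 321.3030133909302, 'cy': 239.4372778650417, 'xyz': array([0.09904495, 0.54692051, 0.38447956]), 'orientation': array([-1.61808164e+01, -2.74911733e-02,  7.16077574e+01])}
```

View pics/scene0.png

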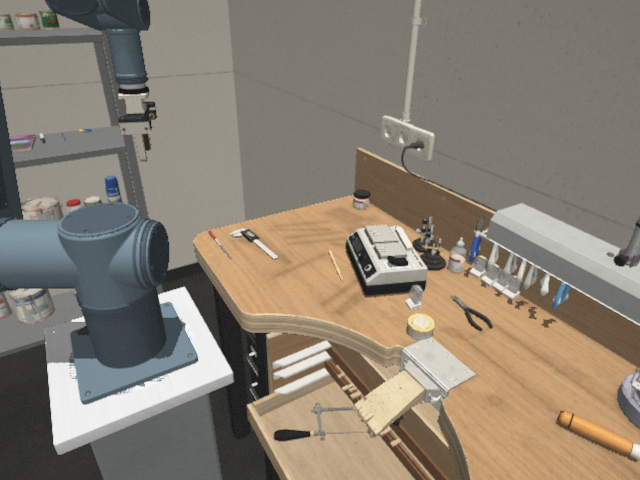

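View pics/side0.png

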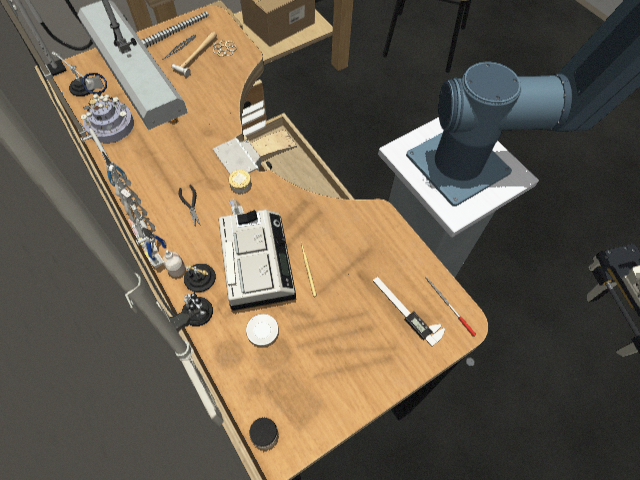

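View pics/wrist0.png

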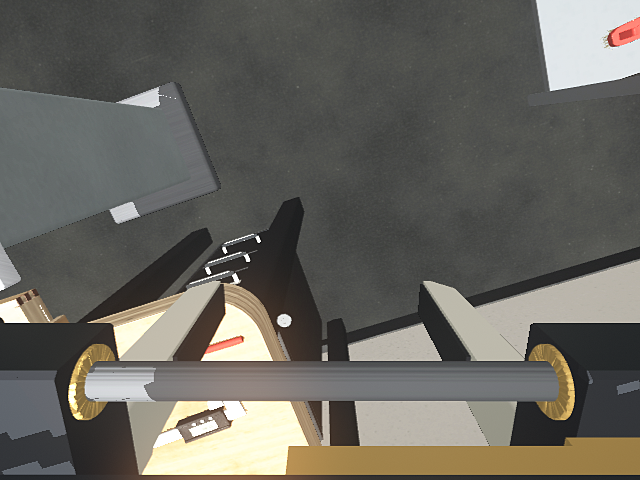

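Run:
```python
import cv2
a=cv2.imread("pics/scene0.png")[205:315,330:450]; b=cv2.imread("pics/side0.png")[190:320,200:320]
cv2.imwrite("pics/sc_c.png",cv2.resize(a,None,fx=5,fy=5,interpolation=3)); cv2.imwrite("pics/si_c.png",cv2.resize(b,None,fx=4.5,fy=4.5,interpolation=3))
```

```text
(no output)
```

View pics/sc_c.png

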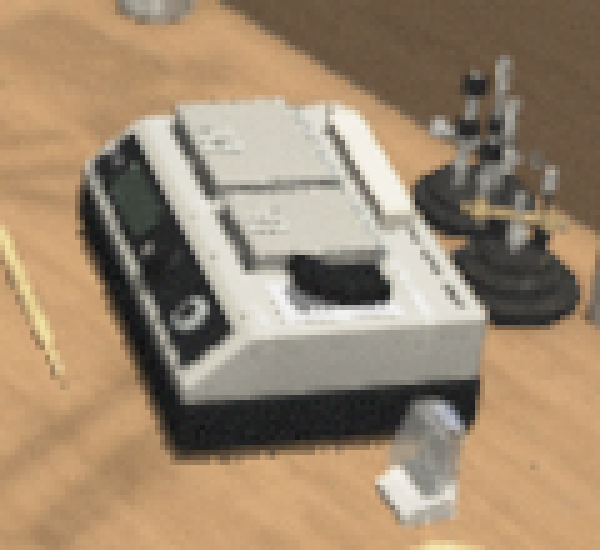

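View pics/si_c.png

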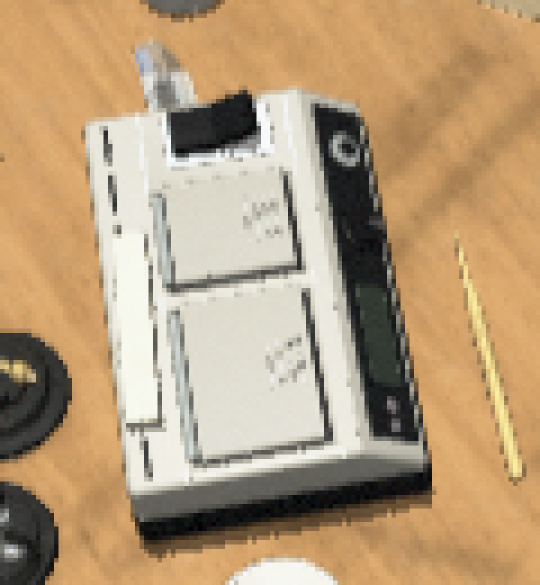

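```bash
cat >> h.py <<'E'
def tool():
    s=manip.get_state(); return np.array(s["tool_pos"]),R.from_euler("xyz",s["ee_rot"],degrees=True),s
def togo(target,face=None):
    p,r,s=tool()
    print("tool shift units",(r.inv().apply(np.array(target)-p)/.04).round(3))
E
python3 - <<'E'
from h import *
p,r,s=tool(); print(r.as_matrix().round(3)); togo([.46,-.07,.40])
im=manip.get_image("wrist"); f,cx,cy,o,rc=cam(im); print("cam in tool",r.inv().apply(o-p).round(4)); print((r.inv()*rc).as_matrix().round(3))
# box yaw from side: deck edges, hatch edges (px = crop/4.5+[200,190])
im=manip.get_image("side")
def c(x,y,z): return onz(im,[200+x/4.5,190+y/4.5],z)
for a,b,z in [((155,190),(172,288),.079),((285,170),(300,270),.079),((175,308),(195,462),.079),((118,235),(130,425),.082),((310,300),(330,440),.079)]:
    A,B=c(*a,z),c(*b,z); d=B-A; print(A.round(4),B.round(4),np.degrees(np.arctan2(-d[0],d[1])))
E
```

```text
[[-0.     0.315  0.949]
 [-0.     0.949 -0.315]
 [-1.    -0.     0.   ]]
tool shift units [  0.119 -11.784  11.466]
cam in tool [ 0.0203  0.0002 -0.0785]
[[-0.     0.279 -0.96 ]
 [ 1.     0.    -0.   ]
 [ 0.    -0.96  -0.279]]
[ 0.6218 -0.0891  0.079 ] [ 0.6416 -0.0347  0.079 ] -19.951527361870067
[ 0.5599 -0.0636  0.079 ] [ 0.5827 -0.0091  0.079 ] -22.661420573685074
[ 0.6457 -0.024   0.079 ] [0.6773 0.0539 0.079 ] -22.08098723783125
[ 0.6505 -0.0743  0.082 ] [0.6946 0.0214 0.082 ] -24.762393096783015
[0.587  0.0082 0.079 ] [0.6171 0.0789 0.079 ] -23.081743451308046
```

Request:
carry_out --pt "0 -0.7 0.98 0 0 0 0" --pt "0 -0.7 0.98 0 0 0 0" --pt "0 -0.7 0.98 0 0 0 0" --pt "0 -0.7 0.98 0 0 0 0" --pt "0 -0.7 0.98 0 0 0 0" --pt "0 -0.7 0.98 0 0 0 0" --pt "0 -0.7 0.98 0 0 0 0" --pt "0 -0.7 0.98 0 0 0 0" --pt "0 -0.7 0.98 0 0 0 0" --pt "0 -0.7 0.98 0 0 0 0"

```text
t: 2.4
tool_pos: [0.4579, 0.1308, 0.4051]
ee_rot: [34.4, 90.0, 16.0]
force: [1.3, 0.3, -0.5]
gripper_width: 0.0175
```

Request:
carry_out --pt "0 -0.7 0.98 0 0 0 0" --pt "0 -0.7 0.98 0 0 0 0" --pt "0 -0.7 0.98 0 0 0 0" --pt "0 -0.7 0.98 0 0 0 0" --pt "0 -0.7 0.98 0.67 0 0 0" --pt "0 0 0 0 0 0 0" --pt "0 0 0 0 0 0 0"

```text
t: 3.1
tool_pos: [0.5992, -0.063, 0.4039]
ee_rot: [175.0, 89.9, 152.5]
force: [-0.3, 1.5, -0.4]
gripper_width: 0.0006
```

Run:
```python
from h import *
p,r,s=tool(); print(p,r.as_matrix().round(3),s["force"],s["gripper_width"])
im=manip.get_image("wrist"); cv2.imwrite("pics/w1.png",im["pixels"])
for q,z in Q.items():
    for d in manip.mark_of("wrist",q)[:2]:
        px=np.array(d["position"])*[640,480]
        print(q,round(d["conf"],2),px.round(1),onz(im,px,z).round(4))
```

```text
[ 0.59919625 -0.06301506  0.4039262 ] [[-0.001  0.383  0.924]
 [ 0.001  0.924 -0.383]
 [-1.     0.    -0.002]] [-0.25480817  1.47854247 -0.35201199] 0.0006057178353310625
control_box 0.86 [354.  199.2] [ 0.6022 -0.0275  0.    ]
rocker_off_end 0.61 [261.6 209.6] [ 0.5643 -0.0993  0.09  ]
battery_hatch_pad 0.69 [335.9 203.2] [ 0.5841 -0.0435  0.079 ]
felt_stick 0.74 [185.8 331.8] [ 0.6447 -0.2179  0.07  ]
felt_stick 0.63 [388.  278.8] [ 0.6669 -0.0263  0.07  ]
bur_box 0.55 [214.3 231.2] [ 0.5777 -0.1754  0.    ]
bur_box 0.45 [392.3 279.3] [ 0.7006 -0.0207  0.    ]
borax_dish 0.85 [516.2 211.3] [0.6783 0.1232 0.    ]
scriber 0.79 [395.3  83.6] [0.5142 0.0484 0.    ]
```

View pics/w1.png

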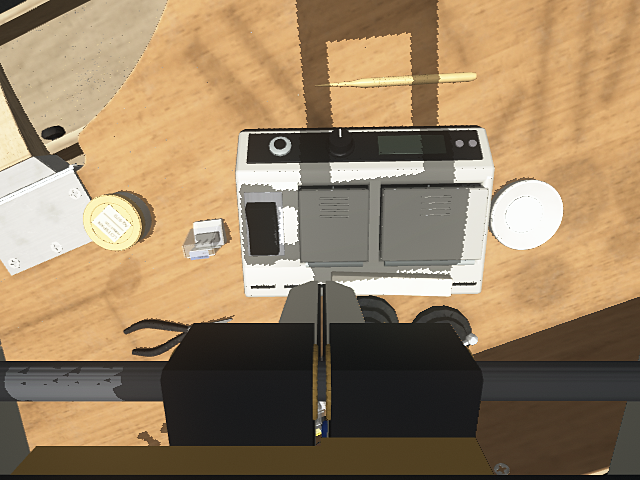

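Run:
```python
import cv2
a=cv2.imread("pics/w1.png")[120:300,230:390]
cv2.imwrite("pics/w1c.png",cv2.resize(a,None,fx=3.33,fy=3.33,interpolation=cv2.INTER_CUBIC)[:600])
from h import *
im=manip.get_image("wrist")
P={"hatch FR":(298,186,.079),"hatch FL":(368,186,.079),"collet FR":(381,186,.079),"collet FL":(490,187,.079),"box deck BR":(246,295,.07)}
yh=np.array([.383,.924,0]);xh=np.array([.924,-.383,0])
for k,(u,v,z) in P.items():
    q=onz(im,(u,v),z); print(k,q.round(4),"x",round(q@xh,4),"y",round(q@yh,4))
```

```text
hatch FR [ 0.5596 -0.0651  0.079 ] x 0.542 y 0.1542
hatch FL [ 0.5811 -0.0126  0.079 ] x 0.5418 y 0.2109
collet FR [ 0.5851 -0.0028  0.079 ] x 0.5417 y 0.2215
collet FL [0.6195 0.0787 0.079 ] x 0.5423 y 0.31
box deck BR [ 0.6335 -0.1488  0.07  ] x 0.6423 y 0.1051
```

View pics/w1c.png

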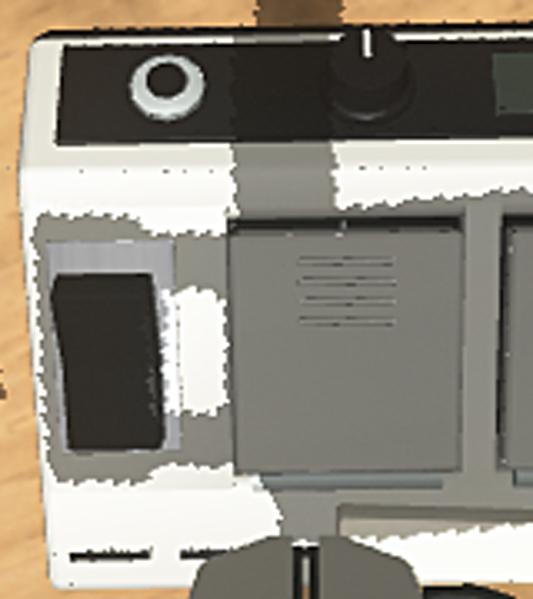

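Run:
```python
from h import *
im=manip.get_image("wrist")
yh=np.array([.383,.924,0]);xh=np.array([.924,-.383,0])
for k,(u,v,z) in {"pad":(334,207.1,.079),"hatchfront":(334,189.7,.079),"rock frontedge":(260.4,202,.094),"rock backedge":(264.7,255,.082)}.items():
    q=onz(im,(u,v),z); print(k,q.round(4),"x",round(q@xh,4),"y",round(q@yh,4))
# fingertip check: expected tip pixel
p,r,s=tool(); print("tip px",proj(im,[p+r.apply([.186,0,0]),p+r.apply([.186,0,-.0075]),p+r.apply([.186,0.0175,-.0075])]).round(1))
```

```text
pad [ 0.5868 -0.0447  0.079 ] x 0.5594 y 0.1835
hatchfront [ 0.5735 -0.0394  0.079 ] x 0.545 y 0.1833
rock frontedge [ 0.5583 -0.0956  0.094 ] x 0.5525 y 0.1255
rock backedge [ 0.6022 -0.114   0.082 ] x 0.6001 y 0.1253
tip px [[320.5 300.5]
 [320.5 286. ]
 [357.4 286. ]]
```

Request:
carry_out --pt "0.5 -0.6 -0.23 0 0 0 0" --pt "0.8 -0.55 -0.23 0 0 0 0" --pt "0.9 0 0 0 0 0 0" --pt "0.5 0 0 0 0 0 0" --pt "0 0 0 0 0 0 0" --pt "0 0 0 0 0 0 0"

```text
t: 4.2
tool_pos: [0.5647, -0.0975, 0.2972]
ee_rot: [6.7, 90.0, -15.6]
force: [0.1, -0.8, 0.5]
gripper_width: 0.0004
```

Run:
```python
from h import *
p,r,s=tool(); print(p,s["force"],r.as_matrix().round(3))
togo([.5648,-.0984,.296])
for n,sl in (("scene",(slice(190,300),slice(320,450))),("side",(slice(170,290),slice(180,300))),("wrist",(slice(0,480),slice(0,640)))):
    im=manip.get_image(n); a=im["pixels"][sl]; k=1 if n=="wrist" else 4.5
    tip=p+r.apply([.186,0,0]); print(n,proj(im,[tip,[.5648,-.0984,.09]]).round(1))
    cv2.imwrite(f"pics/{n}2.png",cv2.resize(a,None,fx=k,fy=k,interpolation=cv2.INTER_CUBIC))
```

```text
[ 0.56468657 -0.09754157  0.29723609] [ 0.11857863 -0.84345425  0.53735084] [[ 0.     0.381  0.925]
 [-0.     0.925 -0.381]
 [-1.     0.     0.   ]]
tool shift units [ 0.031 -0.019  0.011]
scene [[389.8 249.3]
 [389.3 257.3]]
side [[252.9 210.8]
 [253.6 215.5]]
wrist [[320.5 297.3]
 [319.2 281.1]]
```

View pics/scene2.png

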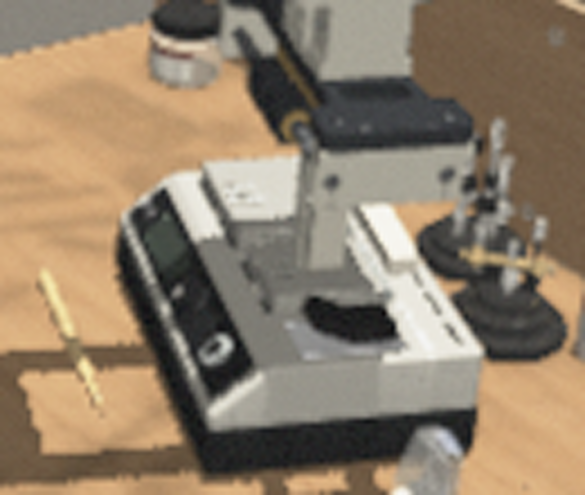

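View pics/side2.png

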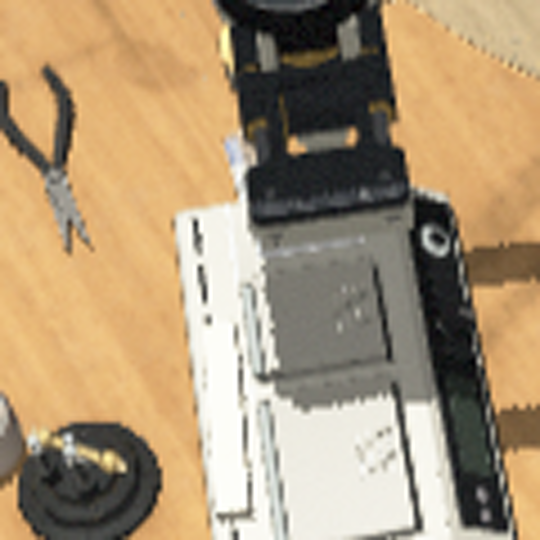

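View pics/wrist2.png

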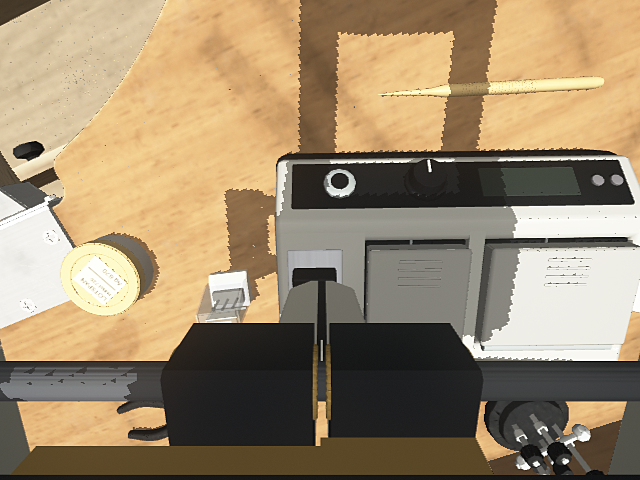

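Run:
```python
from h import *
im=manip.get_image("wrist")
cv2.imwrite("pics/w2c.png",cv2.resize(im["pixels"][220:340,250:400],None,fx=5,fy=5,interpolation=cv2.INTER_CUBIC))
yh=np.array([.383,.924,0]);xh=np.array([.924,-.383,0])
p,r,s=tool(); print("tip x,y",p@xh,p@yh)
for k,(u,v,z) in {"front":(314.5,268,.094),"pad":(419,273.5,.079)}.items():
    q=onz(im,(u,v),z); print(k,q.round(4),"x",round(q@xh,4),"y",round(q@yh,4))
im=manip.get_image("scene")
yy=yh;b=xh*.5763+yh*.1253
C=[b+xh*dx+yh*dy+[0,0,z] for dx,dy,z in [(-.024,.012,.094),(-.024,-.012,.094),(0,-.012,.083),(.024,-.012,.0825),(.024,.012,.0825),(0,.012,.083)]]
a=cv2.resize(im["pixels"],None,fx=5,fy=5,interpolation=cv2.INTER_CUBIC)
cv2.polylines(a,[((proj(im,C)+.5)*5).astype(int)],True,(0,0,255),1)
pt=(proj(im,[xh*.5593+yh*.1253+[0,0,.09]])[0]*5+2).astype(int); cv2.circle(a,tuple(int(i) for i in pt),4,(0,255,0),-1)
cv2.imwrite("pics/sc3.png",a[1150:1450,1750:2250])
```

```text
tip x,y 0.5594491949582163 0.12625761052401976
front [ 0.5557 -0.0972  0.094 ] x 0.5507 y 0.123
pad [ 0.5863 -0.0464  0.079 ] x 0.5595 y 0.1817
```

View pics/w2c.png

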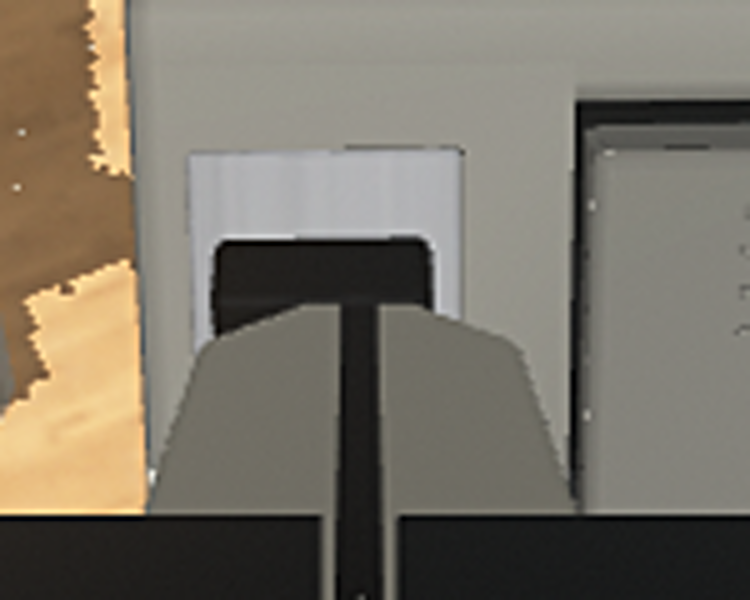

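View pics/sc3.png

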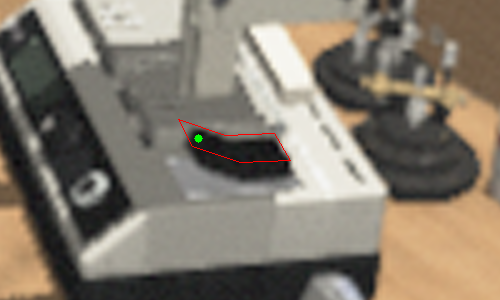

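Run:
```python
from h import *
yh=np.array([.383,.924,0]);xh=np.array([.924,-.383,0])
im=manip.get_image("wrist")
for k,(u,v,z) in {"front top":(314.5,280,.094),"front bottom?":(314.5,267.6,.075)}.items():
    q=onz(im,(u,v),z); print(k,q.round(4),"x",round(q@xh,4),"y",round(q@yh,4))
im=manip.get_image("scene")
a0=cv2.resize(im["pixels"],None,fx=5,fy=5,interpolation=cv2.INTER_CUBIC); out=[]
for px,py in [(.580,.124),(.583,.122)]:
    a=a0.copy()
    for sx in [(-.024,.094),(0,.0825),(.024,.0825)]: pass
    b=xh*px+yh*py
    C=[b+xh*dx+yh*dy+[0,0,z] for dx,dy,z in [(-.024,.012,.094),(-.024,-.012,.094),(0,-.012,.083),(.024,-.012,.0825),(.024,.012,.0825),(0,.012,.083)]]
    # hatch outline too: pivot->hatch
    h=xh*.5594+yh*.1835
    H=[h+xh*dx+yh*dy+[0,0,.079] for dx,dy in [(-.014,-.029),(-.014,.029),(.048,.029),(.048,-.029)]]
    cv2.polylines(a,[((proj(im,C)+.5)*5).astype(int)],True,(0,0,255),1)
    cv2.polylines(a,[((proj(im,H)+.5)*5).astype(int)],True,(255,0,0),1)
    out.append(a[1050:1350,1750:2150])
cv2.imwrite("pics/sc4.png",np.hstack(out))
```

```text
front top [ 0.5614 -0.0996  0.094 ] x 0.5569 y 0.1229
front bottom? [ 0.5615 -0.1     0.075 ] x 0.5571 y 0.1226
```

View pics/sc4.png

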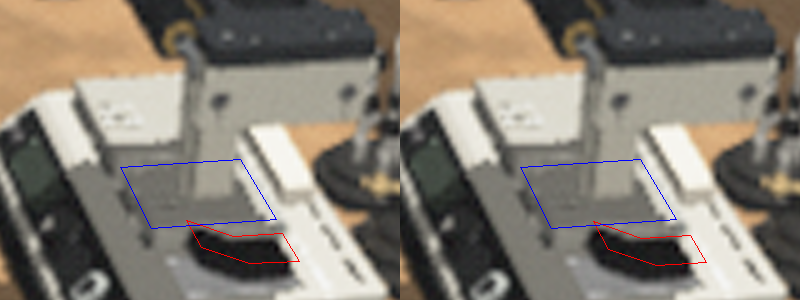

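Request:
carry_out --pt "0 -0.08 0.11 0 0 0 0" --pt "0.3 0 0 0 0 0 0" --pt "0.2 0 0 0 0 0 0" --pt "0.1 0 0 0 0 0 0" --pt "0.06 0 0 0 0 0 0" --pt "0.06 0 0 0 0 0 0" --pt "0 0 0 0 0 0 0"

```text
t: 5.25
tool_pos: [0.567, -0.102, 0.2688]
ee_rot: [-160.3, 90.0, 177.3]
force: [-4.4, 0.8, 9.7]
gripper_width: 0.0005
```

Run:
```python
from h import *
p,r,s=tool(); print(p,"tip z",p[2]-.186,s["force"])
```

```text
[ 0.56699353 -0.10204183  0.26878994] tip z 0.08278993543116775 [-4.44540774  0.77299789  9.65869539]
```

Request:
carry_out --pt "0.05 0 0 0 0 0 0" --pt "0 0 0 0 0 0 0"

```text
t: 5.45
tool_pos: [0.5669, -0.102, 0.2687]
ee_rot: [-43.3, 90.0, -65.7]
force: [-8.9, 2.5, 21.9]
gripper_width: 0.0003
```

Request:
carry_out --pt "-0.3 0 0 0 0 0 0" --pt "-0.7 0 0 0 0 0 0" --pt "-0.8 0 0.6 0 0 0 0" --pt "-0.8 0 0.6 0 0 0 0" --pt "0 0 0 0 0 0 0"

```text
t: 5.95
tool_pos: [0.6148, -0.122, 0.3753]
ee_rot: [0.7, 89.3, -21.7]
force: [0.9, -1.3, 0.2]
gripper_width: 0.0005
```

Run:
```python
from h import *
p,r,s=tool(); print(p,"tip z",p[2]-.186,s["force"])
im=manip.get_image("wrist"); print(proj(im,[p+r.apply([.186,0,0])]))
cv2.imwrite("pics/w5.png",im["pixels"])
cv2.imwrite("pics/w5c.png",cv2.resize(im["pixels"][140:320,220:420],None,fx=4,fy=4,interpolation=cv2.INTER_CUBIC)[:600])
for q,z in [("rocker_off_end",.0825),("battery_hatch_pad",.079)]:
    for d in manip.mark_of("wrist",q)[:2]:
        px=np.array(d["position"])*[640,480]; print(q,round(d["conf"],2),px.round(1),onz(im,px,z).round(4))
im=manip.get_image("scene"); cv2.imwrite("pics/sc5.png",cv2.resize(im["pixels"][190:300,320:450],None,fx=4.5,fy=4.5,interpolation=cv2.INTER_CUBIC))
```

```text
[ 0.61476121 -0.1219977   0.37526296] tip z 0.18926295983001573 [ 0.8711    -1.3187504  0.1623986]
[[320.7682501  300.30910761]]
battery_hatch_pad 0.91 [401.7 156.5] [ 0.5844 -0.047   0.079 ]
```

View pics/w5c.png

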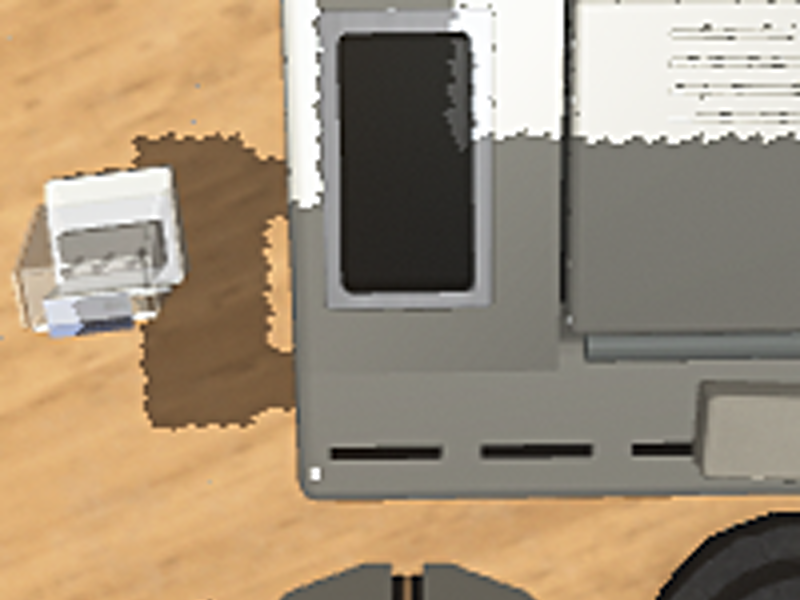

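View pics/sc5.png

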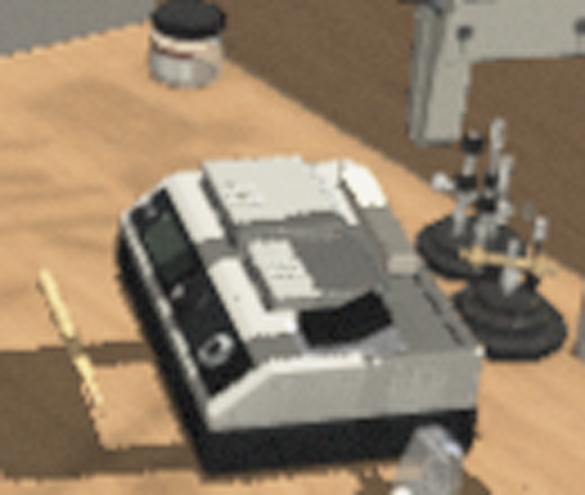

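Request:
carry_out --pt "0 0.75 -0.7 0 0 0 0" --pt "0.4 0.73 -0.69 0 0 0 0" --pt "0.9 0 0 0 0 0 0" --pt "0.7 0 0 0 0 0 0" --pt "0.2 0 0 0 0 0 0" --pt "0 0 0 0 0 0 0" --pt "0 0 0 0 0 0 0"

```text
t: 6.85
tool_pos: [0.5831, -0.0448, 0.2826]
ee_rot: [6.5, 90.0, -15.9]
force: [0.3, -0.1, -0.5]
gripper_width: 0.0003
```

Run:
```python
from h import *
yh=np.array([.383,.924,0]);xh=np.array([.924,-.383,0])
p,r,s=tool(); print(p,"tip z",p[2]-.186,s["force"],r.as_matrix().round(3),p@xh,p@yh)
togo([.5862,-.0459,.286])
im=manip.get_image("wrist"); print(proj(im,[p+r.apply([.186,0,0])]))
cv2.imwrite("pics/w6.png",im["pixels"])
```

```text
[ 0.58307942 -0.04484113  0.28257797] tip z 0.09657797222402148 [ 0.25815131 -0.10844158 -0.47773219] [[ 0.001  0.381  0.924]
 [-0.     0.924 -0.381]
 [-1.     0.     0.001]] 0.5559395392882641 0.1818862196273454
tool shift units [-0.086  0.005  0.082]
[[320.75581951 300.37274979]]
```

View pics/w6.png

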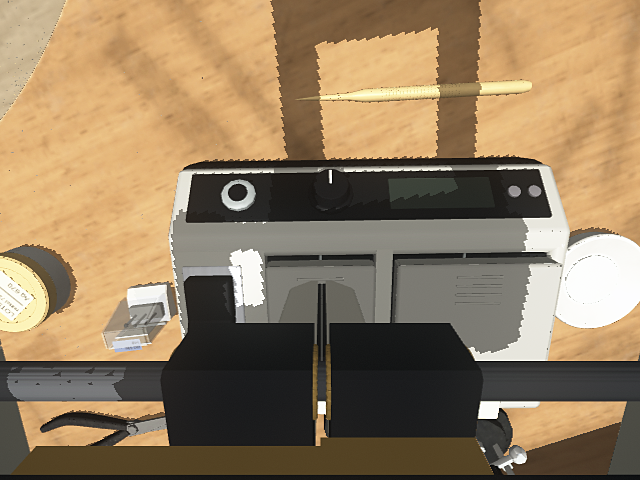

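Request:
carry_out --pt "0 0 0.08 0 0 0 0" --pt "0.3 0 0 0 0 0 0" --pt "0.13 0 0 0 0 0 0" --pt "0.1 0 0 0 0 0 0" --pt "0 0 0 0 0 0 0" --pt "0 0 0 0 0 0 0"

```text
t: 7.5
tool_pos: [0.5857, -0.0458, 0.2616]
ee_rot: [-24.4, 90.0, -46.8]
force: [-1.6, 0.5, 8.9]
gripper_width: 0.0005
```

Request:
carry_out --pt "-0.9 0 0 0 0 0 0" --pt "-1 0 -0.5 0 0 0 0" --pt "-1 0 -0.5 0 0 0 0" --pt "-0.8 0 -0.8 0 0 0 0" --pt "0 0 0 0 0 0 0" --pt "0 0 0 0 0 0 0" --pt "0 0 0 0 0 0 0" --pt "0 0 0 0 0 0 0"

```text
t: 8.3
tool_pos: [0.5195, -0.0187, 0.4069]
ee_rot: [-170.3, 89.8, 167.3]
force: [0.1, 0.4, -0.3]
gripper_width: 0.0002
```

Run:
```python
from h import *
p,r,s=tool(); print(p,s["force"])
for n,sl in (("scene",(slice(180,300),slice(320,450))),("side",(slice(180,310),slice(180,320))),("wrist",(slice(0,480),slice(0,640)))):
    im=manip.get_image(n); k=1 if n=="wrist" else 4.5
    cv2.imwrite(f"pics/{n}7.png",cv2.resize(im["pixels"][sl],None,fx=k,fy=k,interpolation=cv2.INTER_CUBIC))
```

```text
[ 0.5195486  -0.01865513  0.40693406] [ 0.09020758  0.35836823 -0.25436973]
```

View pics/scene7.png

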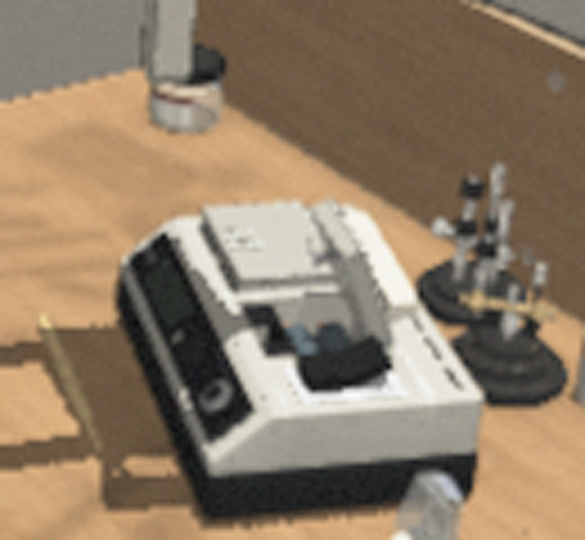

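View pics/side7.png

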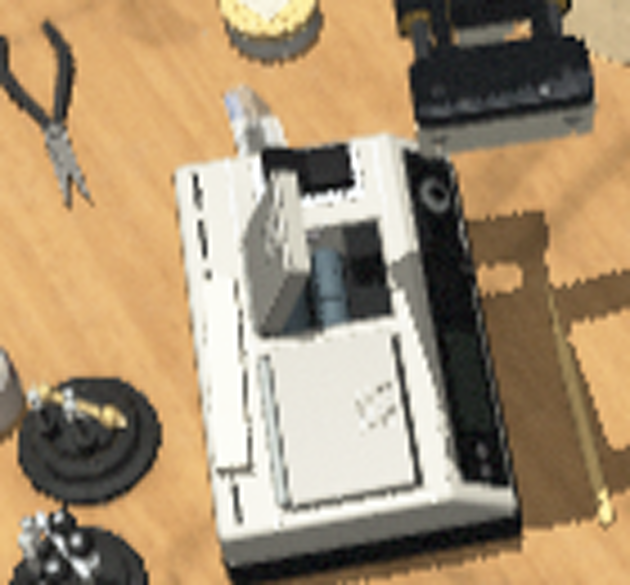

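View pics/wrist7.png

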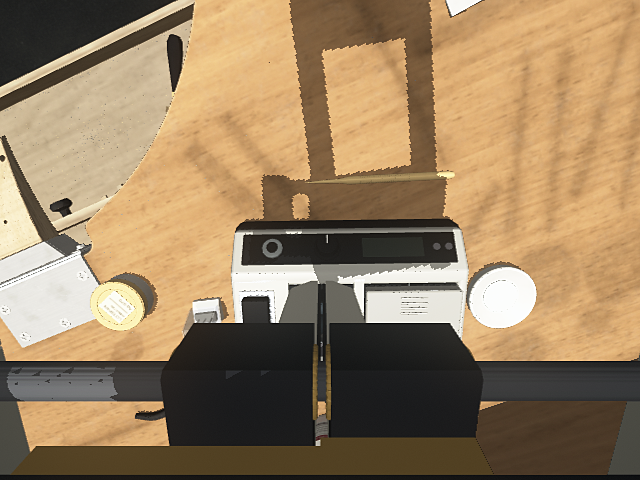

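Run:
```python
from h import *
print(manip.close_job())
```

```text
the job is handed in; nothing more can be done
None
```

The job is done and handed in at about 8.5 s on the robot's clock: the box is off, and the battery hatch is open and staying open.

- **Rocker:** I pressed its raised front end down with the closed fingertips until it bottomed at about 82.7 mm, with about 22 N upward at the wrist. The pictures after that press and again at the end show the rear end raised, which means off.
- **Battery hatch:** I pressed the ribbed pad once, to about 75.6 mm (8.9 N), then lifted straight off. The last scene and side pictures show the lid standing open with the cells visible.
- **Everything else:** In the last pictures the collet hatch is shut, and the tools they show look to be where they were. The hand is clear, with its tips about 220 mm up, and the wrist force reads close to zero.

**Checks that disagreed:**
- My first fix on the rocker was about 5 mm too far forward, because I took the bottom of its front face for the top edge. I corrected this before pressing.
- The scene camera sits 3–4 pixels off from the wrist camera, so I used the wrist camera's positions.
- After the rocker press the network did not find `rocker_off_end` in the wrist picture, so "off" rests on the pictures alone.

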